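Close a three-layer magnetic shield

ROBOT

A 6-joint arm with a two-finger parallel gripper is mounted at the origin on the work surface. World frame = base frame: x ahead of the robot, y to its left, z up, the work surface at z = 0. Lengths are in m, angles in rad, forces in N, time in s.
With the tool pointing down it reaches from about 0.35 to 0.725 m from the base axis. Payload 6 kg.
Tool frame: the origin (TCP) lies midway between the tips of the shut fingers; the grasp point (between the pads) lies bot.grasp_offset behind it (bot.grasp_offset is the distance from the TCP to the grasp point, in m); x points along the fingers, y is the direction in which the jaws open and shut, and the axes are right-handed (so a half turn about x gives the same grasp; the last joint's range is limited). The gripper opens to 85 mm and grips with 20 to 120 N. Pads are 22 mm wide; open, the fingers measure 114 mm over their backs; the gripper's body (76 mm by 85 mm) begins 54 mm behind the grasp point. The pads swing forward as they close: fully open they stand 13 mm farther back than shut.
Start: joints at [1.568, 0.04, 0.085, 0, -1.615, -0.334], TCP at [0.198, 0.566, 0.231] pointing down, gripper open.
Joint ranges: [-2.56, 2.56], [-1.29, 2.01], [-1.08, 1.49], [-3.29, 1.98], [-2.81, -0.18], [-2.99, 2.99]. Speed limits (rad/s): [2.57, 2.57, 3.01, 3.14, 3.14, 3.14].

INTERFACE

Orientations are given as a rotation vector (axis times angle).
In Python, from rig import get_obs, optics, job, bot gives the robot as it stands. The module is installed in compiled form; this text tells all that it offers.
- The arm moves only by the tool carry_out, never from a script. Its argument "rows" is a list of rows, each an object with "xyz": the shift along the tool's x, y, z in cm, a list of three; "twist": the turn about the tool's x in degrees; "claw": the opening in per cent of the stroke, from 0 (shut) to 100 (fully open). A call has 1 to 20 rows; each row shifts and turns the commanded pose from where the row before left it, along the tool's axes as they then stand; what a row does not reach is not made up. A row lasts 1/12 s, in which the tool goes at most 41.7 mm and 7.16 degrees, less where a joint would pass 70% of its speed; a pose out of reach is approached as far as the arm can. A call with a gripper value outside its range is refused whole. The fingers move at their own pace and stop on an object; "grip_force" is the grip in N (left out, the last holds). Time passes only in rows, so rows that do not move let the fingers close. It gives the time, the measured TCP pose, the force and the opening at its end, in the units of the state.
- get_obs(): the state, without advancing time (a new reading comes with each control period).
- optics.grab_frame(name): name is "scene" or "top" or "wrist"; returns a dict with "img" (420x560x3 uint8, blue, green, red), "fx", "fy", "cx", "cy" (pixels), "rvec" (rotation vector, rad) and "tvec" (3), from world to camera coordinates, as OpenCV has them. Camera axes: x right, y down, z forward; pixel columns grow to the right and rows downward; lengths in m; the calibration is good to about 2 mm. A picture is of the moment at which its call begins. There is no depth.
- job.close_job(): hands the job in, once; it reports no verdict.
The state is a dict: "time_s": time; "joints": joint angles; "qvel": joint speeds; "joint_efforts": joint torques, N m; "tcp_pos": TCP position; "orientation": TCP orientation; "force": force on the tool from outside, world axes, zero at the start; "wrist_torque": the same for the moment, N m; "grip_width": finger opening in m.
Only numpy, scipy, OpenCV 4.12 (cv2) and the standard library are available. Lean on these libraries where they do the work, as an engineer would, in place of code of your own. Each camera call takes 0.05 s, during which the arm holds its last target.

TASK

Nest the three shield cans around one another: pick the smaller of the two loose cans up by its strap and lower it squarely over the inner can on the slide-out stage until its rim stands on the stage, and let go. Then push the stage fully home under the raised outer cover, and then press the cover fully down over both cans. Leave the larger loose can, the screwdriver and the parts tray where they are.

Things in the scene. Friction and masses are not known exactly. Their poses are not given: they have to be found in the camera images.
- middle_can_center (a point): Centre (half-way up) of the smaller loose can, the middle shield: dark steel can standing upside down (closed top, open bottom) on the bench, 86 mm outside and 80 mm inside diameter, wall 3 mm, 72 mm high, about 250 g. A strap handle arches over its top along the can's own x axis. Top of the strap is 103 mm above the rim. z is up.
- middle_can_strap (a point): Centre of the middle can's rigid steel strap bar, 28 mm above the can's top and 100 mm above its rim, on its axis: bar 64 mm long (x), 10 mm thick (y), 6 mm high, 25 mm open gap under it, end posts at x = +-29 mm. Same axes as the can.
- large_can_center (a point): Centre (half-way up) of the larger loose can, a bystander of the same shape, 112 mm outside diameter, 72 mm high, same strap handle; too large for the cover. The two loose cans may stand in either place.
- stage_seat (a point): Point on the slide-out stage's top face, on the inner can's axis, moving with the stage. The inner can is screwed on here: upright dark steel cylinder, 70 mm diameter, 62 mm high, top edge chamfered 6 mm. The stage's top face is 112 mm wide, 23 mm above the bench. z is up; +y is the way the stage slides in, towards the cover's axis.
- push_tab (a point): Centre of the outer face of the upright push tab at the stage's tail, 125 mm behind the inner can's axis: plate 60 mm wide (x), 45 mm high above the stage's top face, this point half-way up. Push it along this point's +y. Below and behind it lies the base, 12 mm above the bench, between rails 28 mm high, inner faces 120 mm apart.
- stage (a joint): How far the stage has been slid in (m): 0 to 0.03 at the start, 0.20 = hard stop, fully home under the cover. Friction about 2 N; it stays where it is left.
- cover_pad (a point): Centre of the top face of the round press pad (44 mm diameter, 12 mm high) on the outer cover: an upside-down steel can, 112 mm outside, 106 mm inside diameter, 116 mm high without the pad, guided on a column 86 mm beyond its axis (+y; column top 302 mm above the bench). Raised, its rim is 140 to 153 mm above the bench. z is up.
- cover (a joint): How far the cover has been pressed down (m): 0 to 0.012 at the start (raised), 0.13 = hard stop, fully down. About 4 N of push lowers it; friction holds it where it is left.
- screwdriver: Black-handled screwdriver, 180 mm long, lying on the bench beside the work; a bystander. Its x axis is its length.
- parts_tray: Grey open parts tray 100 x 140 x 30 mm, a bystander; origin under its centre.
- middle_can: The smaller loose can itself, the middle shield; origin at the centre of its open rim plane, 36 mm below middle_can_center, same axes.
Things that resemble listed ones, but are neither listed nor needed, are in the scene too. What is shaped like the middle_can but turquoise is not meant.

How it is judged:
By the outcome, as a careful person would: the job done as asked, in the order asked, and still so for the second after the job is handed in, with the robot touching nothing.
It also fails if it takes over 72 s, if anything falls off the work surface, if the arm or the gripper's body presses on something with over 40 N, if the wrist force passes 120 N, or if a joint passes its speed limit or range.

## Working session

There is one attempt and no reset: what is moved stays moved. The work goes in short steps, Python scripts to look and compute and a tool call to move; the robot and the scene stay as the last step left them, time stands still between calls to the robot, and variables do not carry over. Pictures are saved under pics/ and viewed, and the job is handed in when it is done.

Besides the shell and the picture viewer there is one more tool, called after "Request:" in YAML: its name, and indented under it one key for each argument. carry_out: Moves the arm, as the interface text tells. Its arguments: {"type":"object","properties":{"rows":{"type":"array","items":{"type":"object","properties":{"xyz":{"type":"array","items":{"type":"number"}},"twist":{"type":"number"},"claw":{"type":"number"}}}},"grip_force":{"type":"number"}},"required":["rows"]}

```bash
mkdir -p pics; cat > h.py <<'E'
import numpy as np, cv2
from rig import get_obs, optics, job, bot
def grab(n,save=None):
    f=optics.grab_frame(n); f['R']=cv2.Rodrigues(np.array(f['rvec'],float))[0]; f['t']=np.array(f['tvec'],float).ravel()
    if save: cv2.imwrite('pics/'+save,f['img'])
    return f
def onplane(f,u,v,z):
    d=f['R'].T@np.array([(u-f['cx'])/f['fx'],(v-f['cy'])/f['fy'],1]); c=-f['R'].T@f['t']
    return c+d*(z-c[2])/d[2]
def proj(f,p):
    q=f['R']@np.array(p,float)+f['t']; return np.array([f['fx']*q[0]/q[2]+f['cx'],f['fy']*q[1]/q[2]+f['cy']])
E
python3 - <<'E'
from h import *
for n in ['scene','top','wrist']:
    f=grab(n,n+'0.png'); print(n,f['fx'],f['cx'],f['cy'],-f['R'].T@f['t'],f['R'][2])
o=get_obs(); print(o, bot.grasp_offset)
E
```

```text
scene 478.29157156520245 289.37098904222444 204.23393963451844 [ 0.94209896 -0.56863964  0.9566973 ] [-0.43589464  0.49391916 -0.75235611]
top 495.2943581280797 279.6832938114546 213.13365632621313 [ 0.37514465 -0.05117819  1.2556157 ] [ 0.10427401  0.00404872 -0.99454037]
wrist 300.944229041177 275.06697672712744 209.78684174030525 [0.27110839 0.54179759 0.37256762] [-0.28288508  0.09765703 -0.95416934]
{'time_s': 0.15, 'joints': array([ 1.56773717e+00,  4.07111668e-02,  8.40366203e-02, -3.31298979e-04,
       -1.61550786e+00, -3.33693276e-01]), 'qvel': array([ 0.00217522, -0.00139445,  0.00492539,  0.00121177,  0.00013869,
       -0.00018145]), 'joint_efforts': array([-2.43480274e-03, -3.68628645e+01,  3.47696793e+01,  6.93624705e+00,
       -4.39548880e-03,  1.62234556e-06]), 'tcp_pos': array([0.19811785, 0.56607717, 0.23048614]), 'orientation': array([-2.03928412,  0.34812149,  2.0394876 ]), 'force': array([ 0.55091017, -0.8777979 , -0.24608287]), 'wrist_torque': array([-0.0464394 ,  0.01029002, -0.00617994]), 'grip_width': 0.08539232219670449} 0.0187
```

View pics/scene0.png

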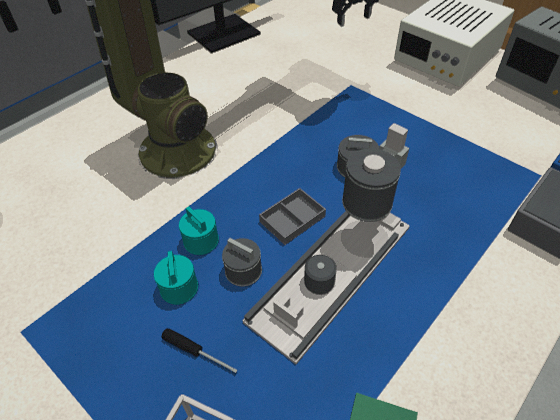

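View pics/top0.png

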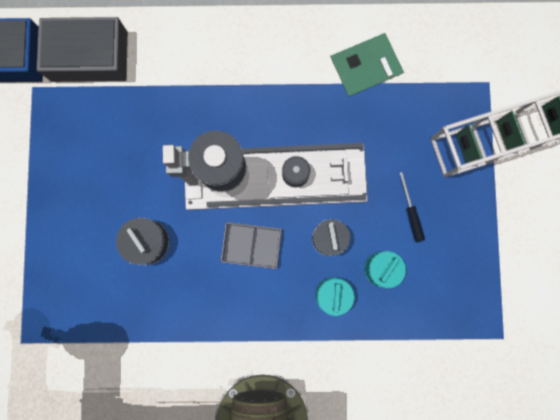

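View pics/wrist0.png

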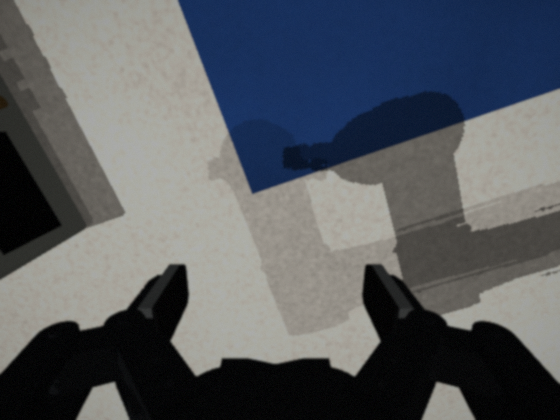

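Top view: the dark smaller can is at (332,237). Lookalikes are the dark larger can (142,241), the turquoise cans (387,269) and (336,296), and the inner can on the stage (297,171). By the description I choose (332,237), and check it in a crop with measurements.

```bash
python3 - <<'E'
from h import *
f=grab('top'); g=grab('scene')
a=cv2.resize(f['img'][200:270,295:365],None,fx=5.7,fy=5.7,interpolation=cv2.INTER_CUBIC)
b=cv2.resize(g['img'][225:295,205:275],None,fx=5.7,fy=5.7,interpolation=cv2.INTER_CUBIC)
cv2.imwrite('pics/can.png',np.hstack([a,b]))
c=cv2.resize(f['img'][120:220,150:375],None,fx=3.5,fy=3.5,interpolation=cv2.INTER_CUBIC)
cv2.imwrite('pics/stage.png',c)
c=cv2.resize(g['img'][110:370,235:425],None,fx=2.3,fy=2.3,interpolation=cv2.INTER_CUBIC)
cv2.imwrite('pics/stage_s.png',c)
E
```

```text
(no output)
```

View pics/can.png

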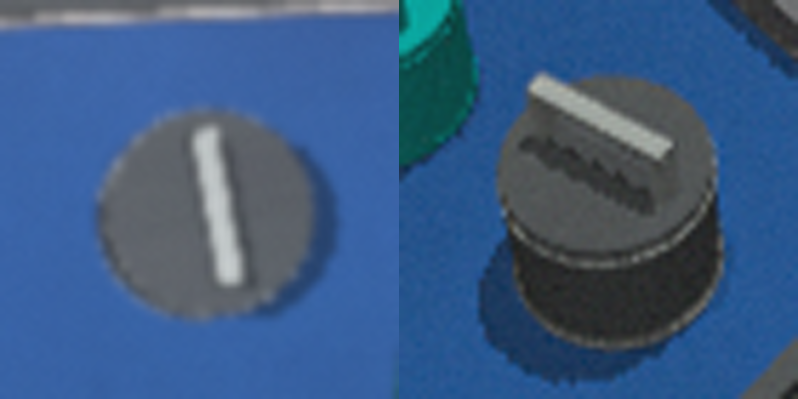

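View pics/stage.png

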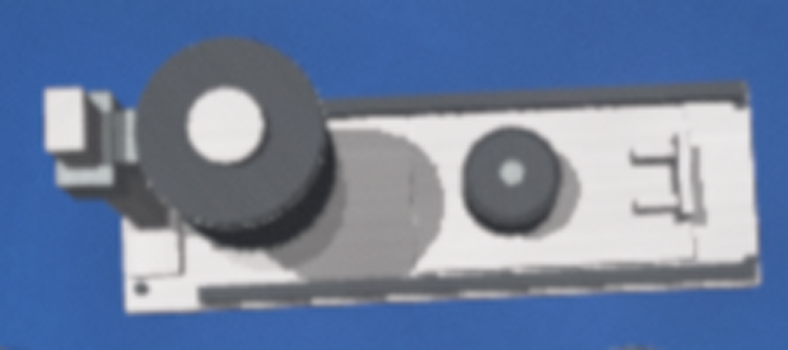

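View pics/stage_s.png

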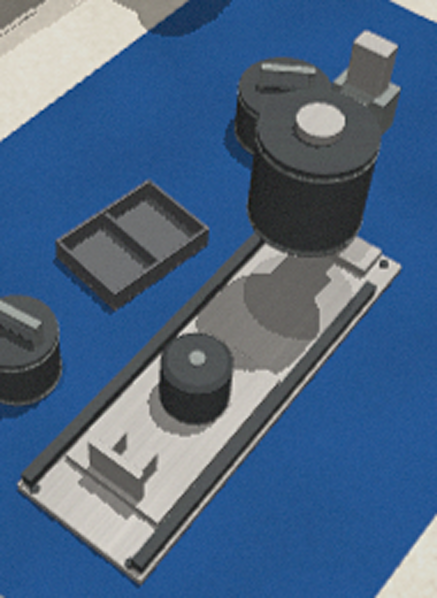

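```bash
cat > m.py <<'E'
from h import *
def blob(f,box,lo,hi=256,near=None):
    x0,y0,x1,y1=box; im=cv2.resize(f['img'][y0:y1,x0:x1],None,fx=4,fy=4,interpolation=cv2.INTER_CUBIC)
    m=((im.min(2)>=lo)&(im.max(2)<hi)).astype(np.uint8)
    n,l,s,c=cv2.connectedComponentsWithStats(m)
    out=[]
    for i in np.argsort(-s[1:,4])[:3]+1:
        p=np.argwhere(l==i)[:,::-1].astype(np.float32); r=cv2.minAreaRect(p)
        cv=lambda q:((np.array(q)+.5)/4-.5+[x0,y0])
        out.append((cv(c[i]),s[i,4]/16,cv(r[0]),cv(cv2.boxPoints(r))))
    return out
def tri(f,a,g,b):
    A=[];B=[]
    for h,(u,v) in((f,a),(g,b)):
        x=np.array([(u-h['cx'])/h['fx'],(v-h['cy'])/h['fy']])
        for k in range(2):
            A.append(h['R'][k]-x[k]*h['R'][2]); B.append(x[k]*h['t'][2]-h['t'][k])
    r=np.linalg.lstsq(np.array(A),np.array(B),rcond=None); return r[0],r[1]
E
python3 - <<'E'
from m import *
np.set_printoptions(precision=4,suppress=True)
f=grab('top'); g=grab('scene')
def show(n,ft,bt,lt,gs,bs,ls,z=None):
    for nm,h,b,l in(('top',ft,bt,lt),('scene',gs,bs,ls)):
        for o in blob(h,b,l)[:2]:
            print(n,nm,o[0],'area',round(o[1],1), 'rectc',onplane(h,*o[2],z) if z else '', 'c@z',onplane(h,*o[0],z)[:2])
show('strap',f,(312,215,352,260),150,g,(220,235,260,262),130,.103)
show('screw',f,(285,158,310,184),110,g,(305,250,335,280),110,.087)
show('pad',f,(200,140,228,172),150,g,(358,150,390,176),150,.272)
r=tri(f,blob(f,(200,140,228,172),150)[0][0],g,blob(g,(358,150,390,176),150)[0][0]); print('pad',r)
r=tri(f,blob(f,(285,158,310,184),110)[0][0],g,blob(g,(305,250,335,280),110)[0][0]); print('screw',r)
r=tri(f,blob(f,(312,215,352,260),150)[0][0],g,blob(g,(220,235,260,262),130)[0][0]); print('strap',r)
for h,b,l in((f,(312,215,352,260),150),(g,(220,235,260,262),130)):
    bx=blob(h,b,l)[0][3]; P=np.array([onplane(h,*q,.103) for q in bx]); e=[P[1]-P[0],P[2]-P[1]]
    for d in e: print(np.linalg.norm(d),np.degrees(np.arctan2(d[1],d[0])))
# can top circle
im=f['img']; hsv=cv2.cvtColor(im,cv2.COLOR_BGR2HSV)
for nm,(cx,cy) in {'mid':(332,237),'large':(142,241)}.items():
    x0,y0=cx-35,cy-35; sub=hsv[y0:y0+70,x0:x0+70]; m=(sub[...,1]<80).astype(np.uint8)
    n,l,s,c=cv2.connectedComponentsWithStats(m); i=l[35,30]
    p=np.argwhere(l==i)[:,::-1].astype(np.float32); (q,r)=cv2.minEnclosingCircle(p); P=onplane(f,q[0]+x0,q[1]+y0,.072);P2=onplane(f,q[0]+x0+r,q[1]+y0,.072); print(nm,s[i],P,2*np.linalg.norm(P2-P))
E
```

```text
strap top [332.7091 235.7928] area 102.7 rectc [ 0.4421 -0.1694  0.103 ] c@z [ 0.4419 -0.1695]
strap scene [239.8086 244.9195] area 89.9 rectc [ 0.4435 -0.1699  0.103 ] c@z [ 0.4435 -0.1699]
screw top [295.8675 168.7996] area 54.3 rectc [ 0.604  -0.0862  0.087 ] c@z [ 0.6041 -0.0861]
screw top [307.0405 160.0405] area 27.9 rectc [ 0.6222 -0.11    0.087 ] c@z [ 0.6251 -0.1131]
screw scene [325.5848 252.9899] area 123.2 rectc [ 0.5928 -0.0615  0.087 ] c@z [ 0.5935 -0.0532]
screw scene [320.2948 265.037 ] area 37.8 rectc [ 0.6045 -0.0859  0.087 ] c@z [ 0.6047 -0.0859]
pad top [213.8078 155.254 ] area 371.4 rectc [0.5972 0.085  0.272 ] c@z [0.5972 0.0851]
pad scene [373.9631 161.609 ] area 233.9 rectc [0.6001 0.0832 0.272 ] c@z [0.6002 0.0831]
pad (array([0.5983, 0.0859, 0.2687]), array([0.]))
screw (array([ 0.6027, -0.0799,  0.1223]), array([0.0001]))
strap (array([ 0.4422, -0.1694,  0.1013]), array([0.]))
0.009884590988408909 -80.47380731159092
0.06363971240648414 -171.12974926024177
0.009439188501913052 112.41228477052236
0.06425813416790799 8.895534320744353
mid [  16   18   37   36 1054] [ 0.4402 -0.1681  0.072 ] 0.08887377116862186
large [  10   12   52   46 1914] [0.4339 0.2825 0.072 ] 0.1244678341890145
```

```bash
cat >> m.py <<'E'
np.set_printoptions(precision=4,suppress=True)
def tool():
    o=get_obs(); return o,cv2.Rodrigues(np.array(o['orientation']))[0],np.array(o['tcp_pos'])
def delta(goal):
    o,R,p=tool(); return R.T@(np.array(goal)-p)*100
E
python3 - <<'E'
from m import *
o,R,p=tool(); print(p);print(R); print('yaw of tool y',np.degrees(np.arctan2(R[1,1],R[0,1])))
w=grab('wrist'); print('cam in tool',R.T@(-w['R'].T@w['t']-p))
f=grab('top'); hsv=cv2.cvtColor(f['img'],cv2.COLOR_BGR2HSV)
# base long edges vs blue mat
blue=((hsv[...,0]>100)&(hsv[...,0]<125)&(hsv[...,1]>130))
L=[];U=[]
for u in range(225,362):
    c=~blue[:,u]
    v=175
    r=[k for k in range(180,225) if not c[k]][:1]
    if u>250:
        t=[k for k in range(165,130,-1) if not c[k]][:1]; U+= [onplane(f,u,t[0]+.5,.028)] if t else []
    if r: L.append(onplane(f,u,r[0]-.5,.012))
for q in(L,U):
    q=np.array(q); d=cv2.fitLine(q[:,:2].astype(np.float32),cv2.DIST_HUBER,0,.01,.01).ravel(); print(len(q),d,'slope dx/dy',d[0]/d[1],np.degrees(np.arctan(d[0]/d[1])), 'x at y=-.086',d[2]+(-.086-d[3])*d[0]/d[1])
E
```

```text
[0.1982 0.5662 0.2311]
[[-0.0001 -0.3305 -0.9438]
 [-0.0004 -0.9438  0.3305]
 [-1.      0.0004 -0.0001]]
yaw of tool y -109.29694935454887
cam in tool [-0.1422 -0.001  -0.0769]
137 [ 0.036  -0.9994  0.5252 -0.08  ] slope dx/dy -0.03604394 -2.0642717 x at y=-.086 0.5254158
111 [ 0.036  -0.9994  0.6781 -0.1142] slope dx/dy -0.03601314 -2.0625095 x at y=-.086 0.6770636
```

Request:
carry_out:
  rows:
    - {"xyz": [0,0,0],"twist": -7.1,"claw": 60}
    - {"xyz": [0,0,0],"twist": -7.1,"claw": 60}
    - {"xyz": [0,0,0],"twist": -7.1,"claw": 60}
    - {"xyz": [0,0,0],"twist": -7.0,"claw": 60}
    - {"xyz": [0,0,0],"twist": 0,"claw": 60}

```text
time_s: 0.87
tcp_pos: [0.1982, 0.5663, 0.2313]
orientation: [2.137, 0.173, -2.137]
force: [-0.2, 0.8, 0.2]
grip_width: 0.0514
```

```bash
python3 - <<'E'
from m import *
o,R,p=tool(); print(p,np.degrees(np.arctan2(R[1,1],R[0,1])),o['grip_width']); print(delta([.4425,-.1695,.231]))
E
```

```text
[0.1982 0.5663 0.2313] -80.74789282663649 0.051373143206546
[  0.0316  76.5465 -12.2782]
```

Request:
carry_out:
  rows:
    - {"xyz": [0,3.8,-0.6]}
    - {"xyz": [0,3.8,-0.6]}
    - {"xyz": [0,3.8,-0.6]}
    - {"xyz": [0,3.8,-0.6]}
    - {"xyz": [0,3.8,-0.6]}
    - {"xyz": [0,3.8,-0.6]}
    - {"xyz": [0,3.8,-0.6]}
    - {"xyz": [0,3.8,-0.6]}
    - {"xyz": [0,3.8,-0.6]}
    - {"xyz": [0,3.8,-0.6]}
    - {"xyz": [0,3.8,-0.6]}
    - {"xyz": [0,3.8,-0.6]}
    - {"xyz": [0,3.8,-0.6]}
    - {"xyz": [0,3.8,-0.6]}
    - {"xyz": [0,3.8,-0.6]}
    - {"xyz": [0,3.8,-0.6]}
    - {"xyz": [0,3.8,-0.6]}
    - {"xyz": [0,3.8,-0.6]}
    - {"xyz": [0,3.8,-0.6]}
    - {"xyz": [0,3.8,-0.6]}

```text
$.rows[0]: bad value
```

Request:
carry_out:
  rows:
    - {"xyz": [0,0.55,-0.28]}
    - {"xyz": [0,0,0]}
    - {"xyz": [0,0,0]}

```text
$.rows[0]: bad value
```

```bash
python3 - <<'E'
from m import *
o,R,p=tool(); print(p,np.degrees(np.arctan2(R[1,1],R[0,1])),o['grip_width'])
w=grab('wrist','w1.png')
print(proj(w,[.4425,-.1695,.103]),proj(w,[.604,-.086,.088]))
E
```

```text
[0.1982 0.5663 0.2313] -80.74789282663649 0.051373143206546
[1218.1233   55.7614] [1306.4419 -218.2544]
```

View pics/w1.png

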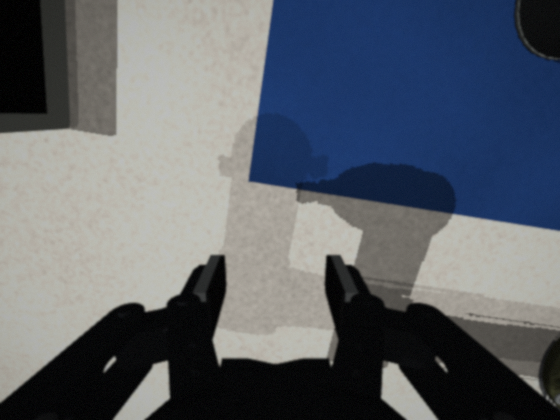

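Both calls were refused because every row needs all its fields, so nothing moved. The wrist view still shows the start area: bare bench and the mat corner at (250,180). I'll resend the rows in full.

Request:
carry_out:
  rows:
    - {"xyz": [0,3.8,-0.6],"twist": 0,"claw": 60}
    - {"xyz": [0,3.8,-0.6],"twist": 0,"claw": 60}
    - {"xyz": [0,3.8,-0.6],"twist": 0,"claw": 60}
    - {"xyz": [0,3.8,-0.6],"twist": 0,"claw": 60}
    - {"xyz": [0,3.8,-0.6],"twist": 0,"claw": 60}
    - {"xyz": [0,3.8,-0.6],"twist": 0,"claw": 60}
    - {"xyz": [0,3.8,-0.6],"twist": 0,"claw": 60}
    - {"xyz": [0,3.8,-0.6],"twist": 0,"claw": 60}
    - {"xyz": [0,3.8,-0.6],"twist": 0,"claw": 60}
    - {"xyz": [0,3.8,-0.6],"twist": 0,"claw": 60}
    - {"xyz": [0,3.8,-0.6],"twist": 0,"claw": 60}
    - {"xyz": [0,3.8,-0.6],"twist": 0,"claw": 60}
    - {"xyz": [0,3.8,-0.6],"twist": 0,"claw": 60}
    - {"xyz": [0,3.8,-0.6],"twist": 0,"claw": 60}
    - {"xyz": [0,3.8,-0.6],"twist": 0,"claw": 60}
    - {"xyz": [0,3.8,-0.6],"twist": 0,"claw": 60}
    - {"xyz": [0,3.8,-0.6],"twist": 0,"claw": 60}
    - {"xyz": [0,3.8,-0.6],"twist": 0,"claw": 60}
    - {"xyz": [0,0,0],"twist": 0,"claw": 60}
    - {"xyz": [0,0,0],"twist": 0,"claw": 60}

```text
time_s: 2.58
tcp_pos: [0.4117, -0.0946, 0.2309]
orientation: [2.143, 0.158, -2.146]
force: [-0.1, 0.3, 0.6]
grip_width: 0.0514
```

```bash
python3 - <<'E'
from m import *
o,R,p=tool(); print(p,np.degrees(np.arctan2(R[1,1],R[0,1])),o['grip_width'],delta([.4425,-.1695,.231]))
w=grab('wrist','w2.png')
print(proj(w,[.4425,-.1695,.103]),proj(w,[.604,-.086,.088]))
E
```

```text
[ 0.4117 -0.0946  0.2309] -81.53924346451599 0.051396524397996836 [-0.0081  7.8602 -1.9398]
[361.869  181.4955] [300.7922 -36.4289]
```

View pics/w2.png

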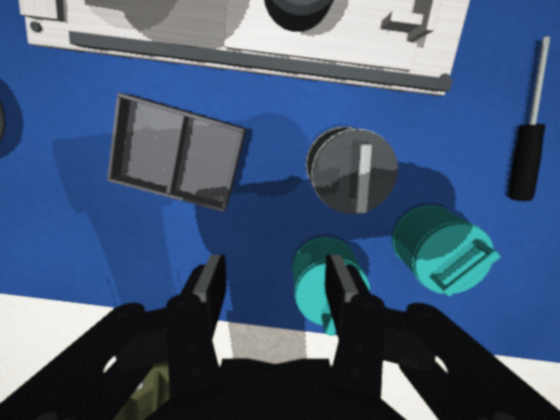

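Wrist view: the middle can's strap is centred near (364,179), within 3 px of my prediction. The turquoise cans are at (330,290) and (445,255), clear of it. I'll refine the strap position and approach.

```bash
python3 - <<'E'
from m import *
w=grab('wrist')
o=blob(w,(345,140,385,217),135)[0]; print(o[0],o[2],o[1],onplane(w,*o[2],.103)); bx=[onplane(w,*q,.103) for q in o[3]]
for i in(0,1): d=bx[i+1]-bx[i]; print(np.linalg.norm(d),np.degrees(np.arctan2(d[1],d[0])))
g=onplane(w,*o[2],.103); print(delta([g[0],g[1],.15]),delta([.4425,-.1695,.15]))
E
```

```text
[366.5599 159.5257] [366.6077 160.0286] 311.9375 [ 0.4626 -0.1676  0.103 ]
0.027515458754334414 8.922546887240976
0.009761090396025433 -85.85031911937517
[ 8.1319  8.2248 -3.8569] [ 8.1319  8.1018 -1.8422]
```

Request:
carry_out:
  rows:
    - {"xyz": [0,2.7,-0.6],"twist": 0,"claw": 60}
    - {"xyz": [0,2.7,-0.6],"twist": 0,"claw": 60}
    - {"xyz": [0,2.7,-0.6],"twist": 0,"claw": 60}
    - {"xyz": [2,0,0],"twist": 0,"claw": 60}
    - {"xyz": [2,0,0],"twist": 0,"claw": 60}
    - {"xyz": [2,0,0],"twist": 0,"claw": 60}
    - {"xyz": [2,0,0],"twist": 0,"claw": 60}
    - {"xyz": [0,0,0],"twist": 0,"claw": 60}
    - {"xyz": [0,0,0],"twist": 0,"claw": 60}

```text
time_s: 3.43
tcp_pos: [0.4423, -0.1683, 0.1513]
orientation: [2.137, 0.17, -2.14]
force: [0.5, 0.3, 0.5]
grip_width: 0.051
```

```bash
python3 - <<'E'
from m import *
o,R,p=tool(); print(p,np.degrees(np.arctan2(R[1,1],R[0,1])),o['grip_width'],delta([.4425,-.1695,.080]))
w=grab('wrist','w3.png')
for b,l in(((240,80,330,390),110),):
  for q in blob(w,b,l): print(q[0],q[1],[onplane(w,*c,.103) for c in q[3]])
d=np.array([np.cos(.155),np.sin(.155),0])*.032
print([proj(w,np.array([.4425,-.1695,.103])+k*d) for k in(-1,0,1)])
E
```

```text
[ 0.4423 -0.1683  0.1513] -80.89177448091229 0.05098583671679847 [ 7.1345  0.1217 -0.0036]
[284.338   96.3975] 435.9375 [array([ 0.5277, -0.1323,  0.103 ]), array([ 0.5307, -0.1323,  0.103 ]), array([ 0.5326, -0.1863,  0.103 ]), array([ 0.5296, -0.1865,  0.103 ])]
[314.95    81.4561] 127.875 [array([ 0.5366, -0.1611,  0.103 ]), array([ 0.5396, -0.1606,  0.103 ]), array([ 0.5432, -0.1835,  0.103 ]), array([ 0.5403, -0.1842,  0.103 ])]
[279.2961 161.0631] 38.625 [array([ 0.4911, -0.153 ,  0.103 ]), array([ 0.4943, -0.172 ,  0.103 ]), array([ 0.4925, -0.1723,  0.103 ]), array([ 0.4893, -0.1533,  0.103 ])]
[array([277.7402, 276.0673]), array([278.0052, 234.3627]), array([278.2963, 188.5538])]
```

View pics/w3.png

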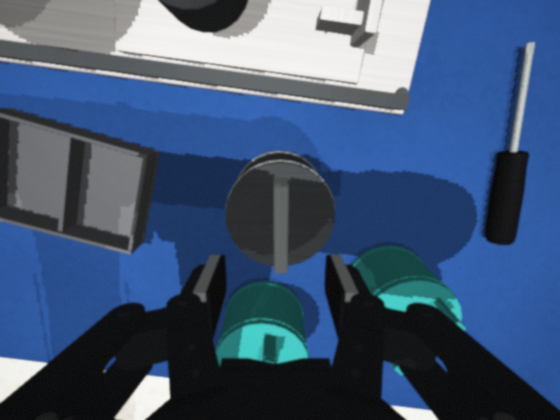

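Wrist view: the strap is centred between the fingers at u≈280, v 176–272, and both turquoise cans are outside the fingers' path. Descending to grasp.

Request:
carry_out:
  grip_force: 60
  rows:
    - {"xyz": [1.5,0.1,-0.1],"twist": 0,"claw": 60}
    - {"xyz": [1.5,0,0],"twist": 0,"claw": 60}
    - {"xyz": [1.5,0,0],"twist": 0,"claw": 60}
    - {"xyz": [1.5,0,0],"twist": 0,"claw": 60}
    - {"xyz": [1.0,0,0],"twist": 0,"claw": 60}
    - {"xyz": [0,0,0],"twist": 0,"claw": 60}
    - {"xyz": [0,0,0],"twist": 0,"claw": 60}
    - {"xyz": [0,0,0],"twist": 0,"claw": 0}
    - {"xyz": [0,0,0],"twist": 0,"claw": 0}
    - {"xyz": [0,0,0],"twist": 0,"claw": 0}
    - {"xyz": [0,0,0],"twist": 0,"claw": 0}
    - {"xyz": [0,0,0],"twist": 0,"claw": 0}
    - {"xyz": [0,0,0],"twist": 0,"claw": 0}
    - {"xyz": [0,0,0],"twist": 0,"claw": 0}

```text
time_s: 4.65
tcp_pos: [0.444, -0.1709, 0.0822]
orientation: [2.141, 0.167, -2.138]
force: [1.0, -2.1, 3.9]
grip_width: 0.0081
```

Request:
carry_out:
  rows:
    - {"xyz": [-1,0,0],"twist": 0,"claw": 0}
    - {"xyz": [-1.5,0,0],"twist": 0,"claw": 0}
    - {"xyz": [-1.5,0,0],"twist": 0,"claw": 0}
    - {"xyz": [-1.5,0,0],"twist": 0,"claw": 0}
    - {"xyz": [-1.5,0,0],"twist": 0,"claw": 0}
    - {"xyz": [-1.5,0,0],"twist": 0,"claw": 0}
    - {"xyz": [-1.5,0,0],"twist": 0,"claw": 0}
    - {"xyz": [-1.5,0,0],"twist": 0,"claw": 0}
    - {"xyz": [-1,0,0],"twist": 0,"claw": 0}
    - {"xyz": [0,0,0],"twist": 0,"claw": 0}
    - {"xyz": [0,0,0],"twist": 0,"claw": 0}

```text
time_s: 5.57
tcp_pos: [0.4435, -0.17, 0.2059]
orientation: [2.14, 0.17, -2.14]
force: [-0.9, -1.2, -3.0]
grip_width: 0.0082
```

```bash
python3 - <<'E'
from m import *
o,R,p=tool(); print(p,o['grip_width'],o['force'],np.degrees(np.arctan2(R[1,1],R[0,1])))
f=grab('top','t4.png');g=grab('scene');w=grab('wrist','w4.png')
cv2.imwrite('pics/s4.png',cv2.resize(g['img'][130:330,180:420],None,fx=3.3,fy=3,interpolation=cv2.INTER_CUBIC))
for h in(f,g): print([proj(h,[p[0],p[1],p[2]+k]) for k in(.0187,-.08)])
E
```

```text
[ 0.4435 -0.17    0.2059] 0.00818126712603414 [-0.8924 -1.1904 -2.985 ] -80.98623506435585
[array([338.8891, 231.5823]), array([333.9608, 234.4887])]
[array([234.8421, 209.108 ]), array([238.9172, 238.6826])]
```

View pics/s4.png

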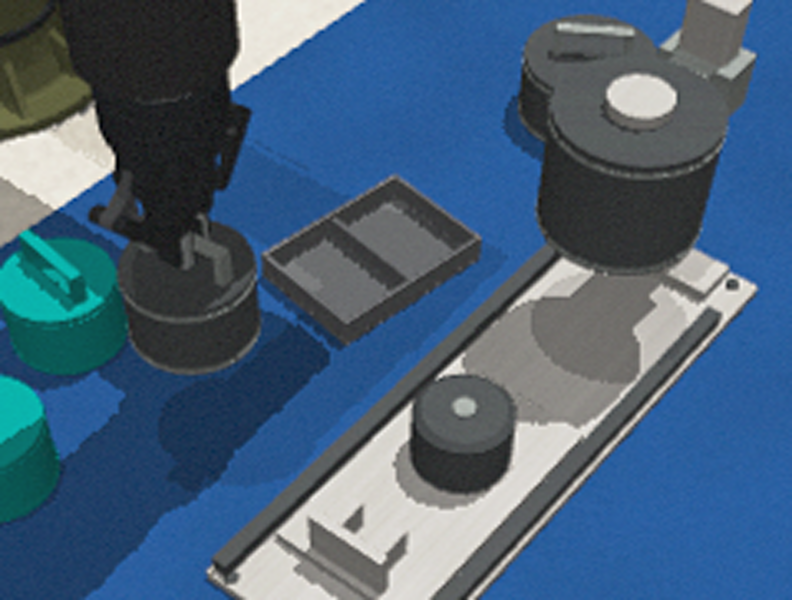

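View pics/w4.png

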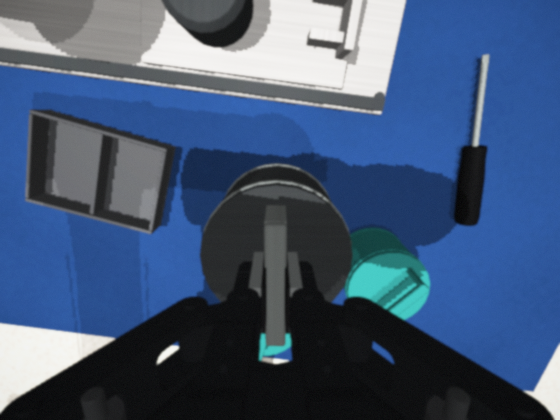

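Scene view: the can hangs level from the gripper, clear of the bench. Wrist view: its top disc spans u≈201–352, with the front edge at v≈183. Next I measure the can centre relative to the TCP.

```bash
python3 - <<'E'
from m import *
from scipy.optimize import least_squares
o,R,p=tool(); w=grab('wrist'); zt=p[2]-.0102
# find bright rim line pts along columns
gray=w['img'].max(2).astype(int)
hsv=cv2.cvtColor(w['img'],cv2.COLOR_BGR2HSV)
P=[];pts=[]
blue=((hsv[...,0]>95)&(hsv[...,0]<125)&(hsv[...,1]>120))|((hsv[...,0]>75)&(hsv[...,0]<95)&(hsv[...,1]>100))
for v in range(212,262,4):
    row=~blue[v]; 
    l=276
    while row[l]: l-=1
    r=276
    while row[r]: r+=1
    pts+=[(l+.5,v),(r-.5,v)]
for u in range(240,318,4):
    c=gray[170:205,u]; k=c.argmax(); pts.append((u,170+k))
P=np.array([onplane(w,*q,zt)[:2] for q in pts])
s=least_squares(lambda a:np.hypot(P[:,0]-a[0],P[:,1]-a[1])-.043,p[:2],loss='soft_l1',f_scale=.001)
print(s.x, 1e3*s.fun.round(4), s.x-p[:2], R.T@np.r_[s.x-p[:2],0]*100)
s=least_squares(lambda a:np.hypot(P[:,0]-a[0],P[:,1]-a[1])-a[2],[*p[:2],.043],loss='soft_l1',f_scale=.001);print(s.x)
# inner can: screw
for q in blob(w,(150,0,260,50),85,130)[:3]: print(q[0],q[1],onplane(w,*q[0],.085))
E
```

```text
[ 0.4446 -0.1695] [ 0.4  0.1  0.   0.1 -0.2 -0.1 -0.2 -0.1 -0.1  0.  -0.3 -0.2 -0.9 -0.8
 -0.9 -0.8 -1.3 -0.6 -0.9 -1.4 -1.  -0.9 -1.  -0.8 -0.8 -1.2  0.4  0.1
  0.3  0.1  0.1  0.2 -0.2  0.1 -0.   0.4 -0.   0.1 -0.2  0.2  0.1  0.2
 -0.2  0.1 -0.  -0.4] [0.0016 0.0006] [-0.0003 -0.0355 -0.1636]
[ 0.4457 -0.1694  0.0421]
[204.4425   8.4721] 829.8125 [ 0.5867 -0.0928  0.085 ]
[214.0485  25.3895] 120.6875 [ 0.5766 -0.101   0.085 ]
[176.3057   3.6945] 57.75 [ 0.5865 -0.0717  0.085 ]
```

```bash
python3 - <<'E'
from m import *
print(delta([.50,-.088,.206]))
E
```

```text
[-0.1032 -7.2356 -6.9069]
```

Request:
carry_out:
  rows:
    - {"xyz": [0,-0.9,-0.9],"twist": 0,"claw": 0}
    - {"xyz": [0,-1.8,-1.7],"twist": 0,"claw": 0}
    - {"xyz": [0,-1.8,-1.7],"twist": 0,"claw": 0}
    - {"xyz": [0,-1.8,-1.7],"twist": 0,"claw": 0}
    - {"xyz": [0,-0.9,-0.9],"twist": 0,"claw": 0}
    - {"xyz": [0,0,0],"twist": 0,"claw": 0}
    - {"xyz": [0,0,0],"twist": 0,"claw": 0}
    - {"xyz": [0,0,0],"twist": 0,"claw": 0}

```text
time_s: 6.43
tcp_pos: [0.5002, -0.0887, 0.2061]
orientation: [2.139, 0.168, -2.14]
force: [-0.1, -0.9, -2.4]
grip_width: 0.0081
```

```bash
python3 - <<'E'
from m import *
o,R,p=tool(); print(p,o['grip_width'],o['force'],np.degrees(np.arctan2(R[1,1],R[0,1])))
w=grab('wrist','w5.png');print(proj(w,[.604,-.086,.085]))
E
```

```text
[ 0.5002 -0.0887  0.2061] 0.0080529434588318 [-0.121  -0.9477 -2.4489] -80.99747446410497
[292.6221  82.0825]
```

View pics/w5.png

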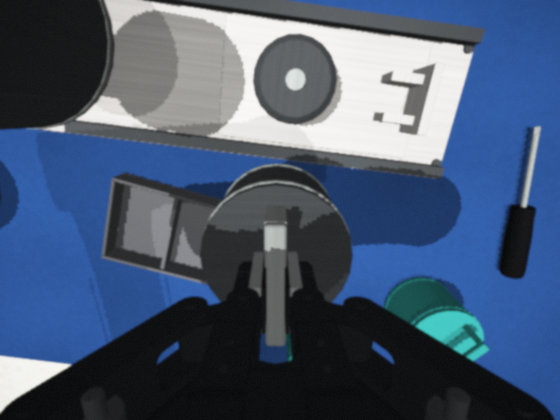

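Wrist view: the inner can's screw is at (295,78), with the push tab at (410,100) and the tray at (165,235). I'll compute the position now.

```bash
python3 - <<'E'
from m import *
w=grab('wrist')
for q in blob(w,(280,62,312,96),130)[:2]: print(q[0],q[1],onplane(w,*q[0],.085),onplane(w,*q[0],.088))
# dark disc outline: body r=35 widest
im=w['img']; m=(im.max(2)<110).astype(np.uint8)[20:140,235:360]
n,l,s,c=cv2.connectedComponentsWithStats(m)
i=l[65,45]; print(s[i],c[i]+[235,20])
v,u=np.nonzero(l==i); P=np.array([onplane(w,a+235,b+20,.079)[:2] for a,b in zip(u,v)]); print(P.min(0),P.max(0),(P.min(0)+P.max(0))/2)
o,R,p=tool(); 
for t in([.604,-.086],[.6035,-.0865]): print(delta([t[0]-.002,t[1]-.0006,.206]))
# tab
E
```

```text
[294.5605  78.934 ] 384.75 [ 0.6066 -0.0874  0.085 ] [ 0.6062 -0.0873  0.088 ]
[  19   15   82   89 5242] [294.5288  78.8279]
[ 0.5725 -0.1217] [ 0.6397 -0.0542] [ 0.6061 -0.0879]
[  0.0416   1.344  -10.0997]
[  0.0416   1.3856 -10.0425]
```

```bash
python3 - <<'E'
from m import *
print(delta([.605,-.0876,.206]))
E
```

```text
[  0.0416   1.4895 -10.3805]
```

Request:
carry_out:
  rows:
    - {"xyz": [0,0.1,-0.9],"twist": 0,"claw": 0}
    - {"xyz": [0,0.25,-1.7],"twist": 0,"claw": 0}
    - {"xyz": [0,0.3,-1.8],"twist": 0,"claw": 0}
    - {"xyz": [0,0.3,-1.8],"twist": 0,"claw": 0}
    - {"xyz": [0,0.3,-1.8],"twist": 0,"claw": 0}
    - {"xyz": [0,0.15,-1.5],"twist": 0,"claw": 0}
    - {"xyz": [0,0.1,-0.9],"twist": 0,"claw": 0}
    - {"xyz": [0,0,0],"twist": 0,"claw": 0}
    - {"xyz": [0,0,0],"twist": 0,"claw": 0}
    - {"xyz": [0,0,0],"twist": 0,"claw": 0}
    - {"xyz": [0,0,0],"twist": 0,"claw": 0}

```text
time_s: 7.45
tcp_pos: [0.6051, -0.0872, 0.2068]
orientation: [2.14, 0.168, -2.139]
force: [0.0, 1.0, -2.7]
grip_width: 0.0083
```

```bash
python3 - <<'E'
from m import *
o,R,p=tool(); print(p,o['grip_width'],o['force'],delta([.605,-.0876,.206]))
g=grab('scene');f=grab('top')
a=cv2.resize(g['img'][160:330,250:420],(400,400),interpolation=cv2.INTER_CUBIC);b=cv2.resize(f['img'][120:220,240:340],(400,400),interpolation=cv2.INTER_CUBIC)
cv2.imwrite('pics/s6.png',np.hstack([a,b]))
E
```

```text
[ 0.6051 -0.0872  0.2068] 0.008265983038643473 [ 0.0421  0.9868 -2.7438] [0.0848 0.0402 0.0145]
```

View pics/s6.png

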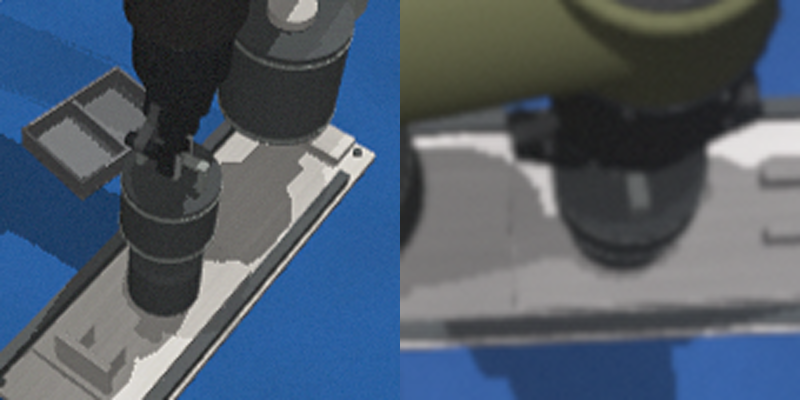

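Scene crop: the held can (bottom edge at x 121–217) sits concentric above the inner can (x 131–202) to within about 1 camera pixel. I lower slowly and watch the force.

Request:
carry_out:
  rows:
    - {"xyz": [0.8,0,0],"twist": 0,"claw": 0}
    - {"xyz": [0.8,0,0],"twist": 0,"claw": 0}
    - {"xyz": [0.8,0,0],"twist": 0,"claw": 0}
    - {"xyz": [0.8,0,0],"twist": 0,"claw": 0}
    - {"xyz": [0.5,0,0],"twist": 0,"claw": 0}
    - {"xyz": [0.5,0,0],"twist": 0,"claw": 0}
    - {"xyz": [0.5,0,0],"twist": 0,"claw": 0}
    - {"xyz": [0,0,0],"twist": 0,"claw": 0}
    - {"xyz": [0,0,0],"twist": 0,"claw": 0}
    - {"xyz": [0,0,0],"twist": 0,"claw": 0}

```text
time_s: 8.38
tcp_pos: [0.6057, -0.0871, 0.1598]
orientation: [2.14, 0.168, -2.139]
force: [-0.3, 0.8, -2.7]
grip_width: 0.0084
```

Request:
carry_out:
  rows:
    - {"xyz": [0.5,0,0],"twist": 0,"claw": 0}
    - {"xyz": [0.5,0,0],"twist": 0,"claw": 0}
    - {"xyz": [0.5,0,0],"twist": 0,"claw": 0}
    - {"xyz": [0,0,0],"twist": 0,"claw": 0}
    - {"xyz": [0,0,0],"twist": 0,"claw": 0}

```text
time_s: 8.8
tcp_pos: [0.6052, -0.0871, 0.1436]
orientation: [2.138, 0.168, -2.141]
force: [-0.8, -0.5, -2.5]
grip_width: 0.0081
```

```bash
python3 - <<'E'
from m import *
o,R,p=tool(); print(p,o['grip_width'],o['force'],o['wrist_torque'])
g=grab('scene')
a=cv2.resize(g['img'][200:310,270:380],(500,500),interpolation=cv2.INTER_CUBIC)
cv2.imwrite('pics/s7.png',a)
E
```

```text
[ 0.6052 -0.0871  0.1436] 0.008128479374032412 [-0.7891 -0.5469 -2.4667] [-0.006  -0.0097 -0.0001]
```

View pics/s7.png

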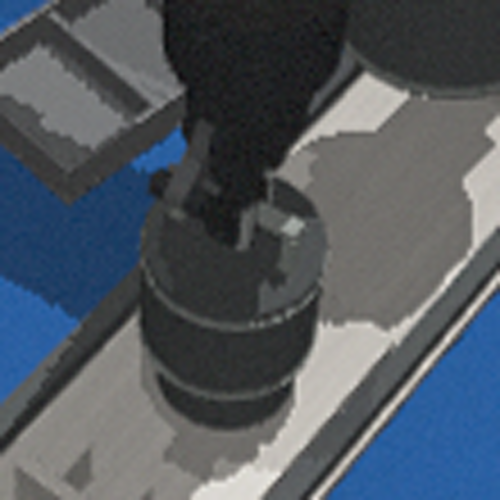

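The can is sliding over freely with no side force. Continuing down.

Request:
carry_out:
  rows:
    - {"xyz": [0.7,0,0],"twist": 0,"claw": 0}
    - {"xyz": [0.7,0,0],"twist": 0,"claw": 0}
    - {"xyz": [0.7,0,0],"twist": 0,"claw": 0}
    - {"xyz": [0.7,0,0],"twist": 0,"claw": 0}
    - {"xyz": [0.4,0,0],"twist": 0,"claw": 0}
    - {"xyz": [0.2,0,0],"twist": 0,"claw": 0}
    - {"xyz": [0.1,0,0],"twist": 0,"claw": 0}
    - {"xyz": [0,0,0],"twist": 0,"claw": 0}
    - {"xyz": [0,0,0],"twist": 0,"claw": 0}

```text
time_s: 9.6
tcp_pos: [0.6057, -0.0871, 0.1097]
orientation: [2.14, 0.168, -2.139]
force: [-0.5, 0.7, -1.9]
grip_width: 0.0086
```

Request:
carry_out:
  rows:
    - {"xyz": [0.1,0,0],"twist": 0,"claw": 0}
    - {"xyz": [0.1,0,0],"twist": 0,"claw": 0}
    - {"xyz": [0,0,0],"twist": 0,"claw": 0}

```text
time_s: 9.85
tcp_pos: [0.6055, -0.087, 0.1072]
orientation: [2.14, 0.168, -2.14]
force: [0.3, 0.8, -2.7]
grip_width: 0.0087
```

Request:
carry_out:
  rows:
    - {"xyz": [0.1,0,0],"twist": 0,"claw": 0}
    - {"xyz": [0.1,0,0],"twist": 0,"claw": 0}
    - {"xyz": [0,0,0],"twist": 0,"claw": 0}

```text
time_s: 10.1
tcp_pos: [0.6056, -0.0871, 0.1054]
orientation: [2.14, 0.168, -2.139]
force: [-0.6, 0.1, -2.0]
grip_width: 0.0085
```

Request:
carry_out:
  rows:
    - {"xyz": [0.1,0,0],"twist": 0,"claw": 0}
    - {"xyz": [0,0,0],"twist": 0,"claw": 0}
    - {"xyz": [0,0,0],"twist": 0,"claw": 0}

```text
time_s: 10.35
tcp_pos: [0.6058, -0.0874, 0.1052]
orientation: [2.14, 0.168, -2.138]
force: [-0.6, -2.1, 2.2]
grip_width: 0.0079
```

Contact at TCP z 0.105, as predicted. Releasing and rising.

Request:
carry_out:
  rows:
    - {"xyz": [0,0,0],"twist": 0,"claw": 20}
    - {"xyz": [0,0,0],"twist": 0,"claw": 40}
    - {"xyz": [0,0,0],"twist": 0,"claw": 50}
    - {"xyz": [0,0,0],"twist": 0,"claw": 50}
    - {"xyz": [0,0,0],"twist": 0,"claw": 50}
    - {"xyz": [-1,0,0],"twist": 0,"claw": 50}
    - {"xyz": [-2,0,0],"twist": 0,"claw": 50}
    - {"xyz": [-2,0,0],"twist": 0,"claw": 50}
    - {"xyz": [-2,0,0],"twist": 0,"claw": 50}
    - {"xyz": [-2,0,0],"twist": 0,"claw": 50}
    - {"xyz": [-2,0,0],"twist": 0,"claw": 50}
    - {"xyz": [-1,0,0],"twist": 0,"claw": 50}
    - {"xyz": [0,0,0],"twist": 0,"claw": 50}

```text
time_s: 11.43
tcp_pos: [0.6065, -0.0872, 0.228]
orientation: [2.145, 0.168, -2.134]
force: [-0.7, -0.5, 0.2]
grip_width: 0.0431
```

```bash
python3 - <<'E'
from m import *
o,R,p=tool(); print(p,o['grip_width'],o['force'])
w=grab('wrist','w8.png');g=grab('scene')
cv2.imwrite('pics/s8.png',cv2.resize(g['img'][180:340,240:420],(720,560),interpolation=cv2.INTER_CUBIC))
E
```

```text
[ 0.6065 -0.0872  0.228 ] 0.04305471322796848 [-0.675  -0.4651  0.1955]
```

View pics/s8.png

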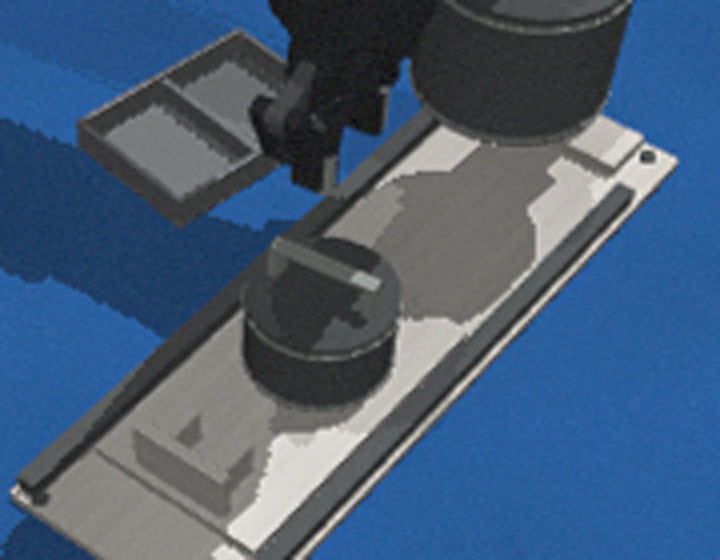

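View pics/w8.png

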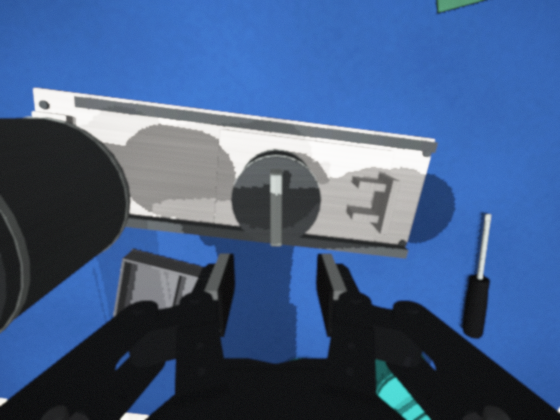

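Wrist view: the can stands centred and level on the stage at (277,195), the tab is at (385,205), and the scene view agrees. Next I plan the push.

```bash
python3 - <<'E'
from m import *
o,R,p=tool(); print(o['joints'],np.degrees(np.arctan2(R[1,1],R[0,1])))
w=grab('wrist'); f=grab('top','t8.png')
# can top centre & tab
print('tab px pred',proj(w,[.6095,-.212,.0455]),proj(w,[.6095,-.212,.068]))
for q in blob(w,(262,165,292,250),100)[:1]: print(q[0],onplane(w,*q[0],.126),[onplane(w,*c,.126) for c in q[3]])
cv2.imwrite('pics/w9.png',cv2.resize(w['img'][150:260,320:450],None,fx=5,fy=5,interpolation=cv2.INTER_CUBIC))
E
```

```text
[ 0.1843  0.0706  0.1031 -0.0006 -1.6035  1.5436] -80.99358419779715
tab px pred [387.969  203.0797] [395.7288 209.1193]
[276.4351 206.7563] [ 0.6101 -0.0864  0.126 ] [array([ 0.6379, -0.076 ,  0.126 ]), array([ 0.6396, -0.087 ,  0.126 ]), array([ 0.5759, -0.0975,  0.126 ]), array([ 0.574 , -0.0857,  0.126 ])]
```

View pics/w9.png

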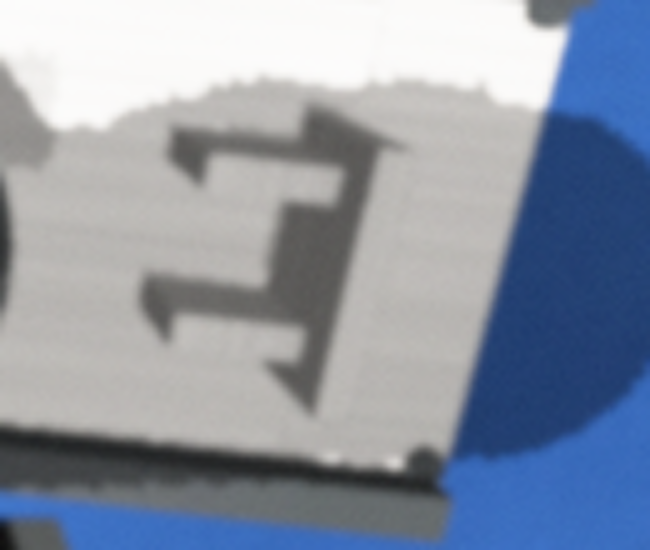

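Request:
carry_out:
  rows:
    - {"xyz": [0,0,0],"twist": 6.9,"claw": 0}
    - {"xyz": [0,0,0],"twist": 6.9,"claw": 0}
    - {"xyz": [0,0,0],"twist": 6.9,"claw": 0}
    - {"xyz": [0,0,0],"twist": 6.9,"claw": 0}
    - {"xyz": [0,0,0],"twist": 6.9,"claw": 0}
    - {"xyz": [0,0,0],"twist": 6.9,"claw": 0}
    - {"xyz": [0,0,0],"twist": 6.9,"claw": 0}
    - {"xyz": [0,0,0],"twist": 6.9,"claw": 0}
    - {"xyz": [0,0,0],"twist": 6.9,"claw": 0}
    - {"xyz": [0,0,0],"twist": 6.9,"claw": 0}
    - {"xyz": [0,0,0],"twist": 6.9,"claw": 0}
    - {"xyz": [0,0,0],"twist": 6.9,"claw": 0}
    - {"xyz": [0,0,0],"twist": 6.9,"claw": 0}
    - {"xyz": [0,0,0],"twist": 6.9,"claw": 0}
    - {"xyz": [0,0,0],"twist": 0,"claw": 0}
    - {"xyz": [0,0,0],"twist": 0,"claw": 0}

```text
time_s: 12.97
tcp_pos: [0.6052, -0.087, 0.2231]
orientation: [-1.242, 1.189, 1.244]
force: [-0.5, -0.5, 0.0]
grip_width: -0.0
```

```bash
python3 - <<'E'
from m import *
o,R,p=tool(); print(p,o['joints'],o['grip_width'],np.degrees(np.arctan2(R[1,1],R[0,1])),delta([.611,-.262,.228]),delta([.611,-.262,.04]))
E
```

```text
[ 0.6052 -0.087   0.2231] [ 0.1843  0.0714  0.1024 -0.0002 -1.6038 -0.1388] -1.2048527939020063e-05 -177.39111104048126 [ -0.491    0.2139 -17.5062] [ 18.3089   0.177  -17.5041]
```

Request:
carry_out:
  rows:
    - {"xyz": [0,0,-1.5],"twist": 0.5,"claw": 0}
    - {"xyz": [0,0,-3],"twist": 0,"claw": 0}
    - {"xyz": [0,0.2,-3],"twist": 0,"claw": 0}
    - {"xyz": [0,0,-3],"twist": 0,"claw": 0}
    - {"xyz": [0,0,-3],"twist": 0,"claw": 0}
    - {"xyz": [0,0,-2.5],"twist": 0,"claw": 0}
    - {"xyz": [0,0,-1.5],"twist": 0,"claw": 0}
    - {"xyz": [2,0,0],"twist": 0,"claw": 0}
    - {"xyz": [3,0,0],"twist": 0,"claw": 0}
    - {"xyz": [3,0,0],"twist": 0,"claw": 0}
    - {"xyz": [3,0,0],"twist": 0,"claw": 0}
    - {"xyz": [2,0,0],"twist": 0,"claw": 0}
    - {"xyz": [0,0,0],"twist": 0,"claw": 0}
    - {"xyz": [0,0,0],"twist": 0,"claw": 0}

```text
time_s: 14.13
tcp_pos: [0.6088, -0.2618, 0.0934]
orientation: [-1.234, 1.194, 1.237]
force: [-0.3, -0.5, 0.8]
grip_width: -0.0
```

```bash
python3 - <<'E'
from m import *
o,R,p=tool(); print(p,o['force'],np.degrees(np.arctan2(R[1,1],R[0,1])),delta([.611,-.262,.04]))
g=grab('scene'); w=grab('wrist','w10.png')
cv2.imwrite('pics/s10.png',cv2.resize(g['img'][160:360,220:420],(600,600),interpolation=cv2.INTER_CUBIC))
E
```

```text
[ 0.6088 -0.2618  0.0934] [-0.2856 -0.5368  0.7846] -177.97826946301376 [ 5.3388 -0.2288 -0.0299]
```

View pics/s10.png

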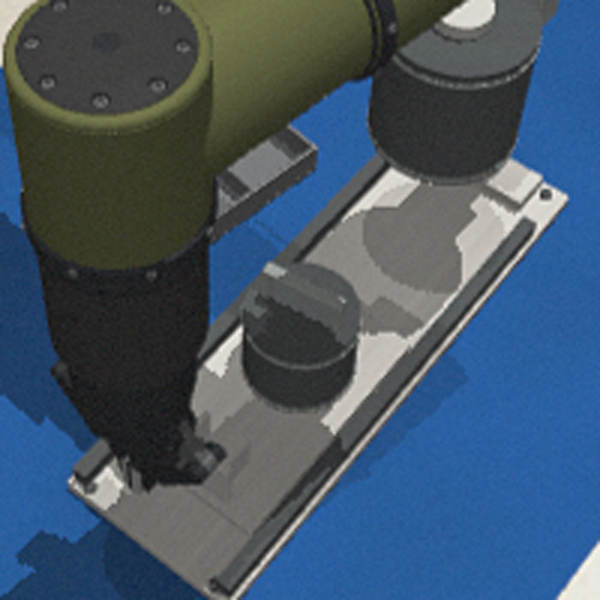

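View pics/w10.png

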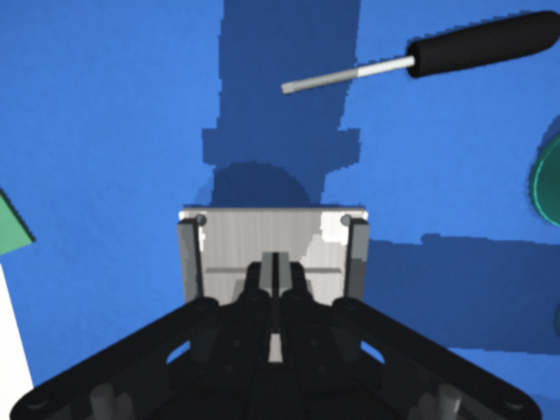

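Scene view: the gripper is behind the tab with its fingers shut, between the rails. Wrist view: the base's tail edge is at v≈208 and the screwdriver tip at (285,88), clear of the gripper. Lowering, then pushing.

Request:
carry_out:
  rows:
    - {"xyz": [1.5,-0.2,0],"twist": 0,"claw": 0}
    - {"xyz": [1.5,0,0],"twist": 0,"claw": 0}
    - {"xyz": [1.3,0,0],"twist": 0,"claw": 0}
    - {"xyz": [1.0,0,0],"twist": 0,"claw": 0}
    - {"xyz": [0,0,0],"twist": 0,"claw": 0}
    - {"xyz": [0,0,0],"twist": 0,"claw": 0}
    - {"xyz": [0,0,1],"twist": 0,"claw": 0}
    - {"xyz": [0,0,1],"twist": 0,"claw": 0}
    - {"xyz": [0,0,0.5],"twist": 0,"claw": 0}
    - {"xyz": [0,0,0.5],"twist": 0,"claw": 0}
    - {"xyz": [0,0,0.5],"twist": 0,"claw": 0}
    - {"xyz": [0,0,0.5],"twist": 0,"claw": 0}
    - {"xyz": [0,0,0.5],"twist": 0,"claw": 0}
    - {"xyz": [0,0,0.5],"twist": 0,"claw": 0}
    - {"xyz": [0,0,0.5],"twist": 0,"claw": 0}

```text
time_s: 15.48
tcp_pos: [0.6097, -0.2069, 0.0418]
orientation: [-1.234, 1.194, 1.233]
force: [-0.5, -3.1, 2.0]
grip_width: 0.0
```

```bash
python3 - <<'E'
from m import *
o,R,p=tool(); print(p,o['force'],np.degrees(np.arctan2(R[1,1],R[0,1])))
g=grab('scene')
cv2.imwrite('pics/s11.png',cv2.resize(g['img'][160:360,220:420],(600,600),interpolation=cv2.INTER_CUBIC))
E
```

```text
[ 0.6097 -0.2069  0.0418] [-0.5363 -3.0946  1.9722] -178.10864021639173
```

View pics/s11.png

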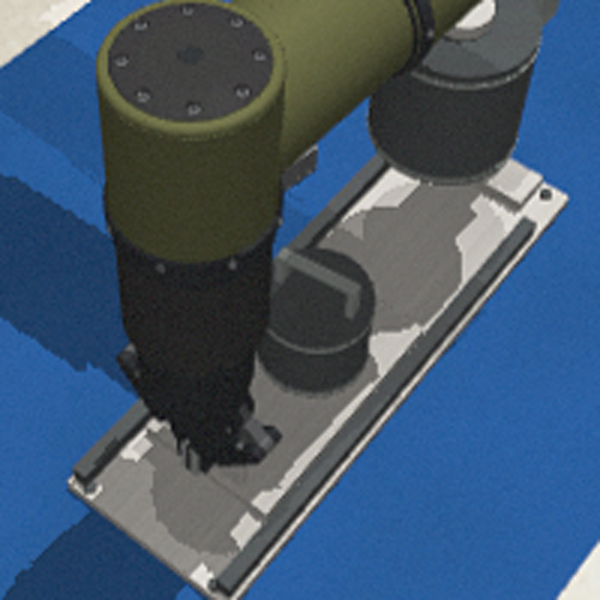

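The stage is moving at about 3 N. Continuing the push.

Request:
carry_out:
  rows:
    - {"xyz": [0,0,0.7],"twist": 0,"claw": 0}
    - {"xyz": [0,0,0.8],"twist": 0,"claw": 0}
    - {"xyz": [0,0,0.8],"twist": 0,"claw": 0}
    - {"xyz": [0,0,0.8],"twist": 0,"claw": 0}
    - {"xyz": [0,0,0.8],"twist": 0,"claw": 0}
    - {"xyz": [0,0,0.8],"twist": 0,"claw": 0}
    - {"xyz": [0,0,0.8],"twist": 0,"claw": 0}
    - {"xyz": [0,0,0.8],"twist": 0,"claw": 0}
    - {"xyz": [0,0,0.8],"twist": 0,"claw": 0}
    - {"xyz": [0,0,0.7],"twist": 0,"claw": 0}
    - {"xyz": [0,0,0.6],"twist": 0,"claw": 0}
    - {"xyz": [0,0,0.5],"twist": 0,"claw": 0}
    - {"xyz": [0,0,0],"twist": 0,"claw": 0}

```text
time_s: 16.62
tcp_pos: [0.6066, -0.1167, 0.041]
orientation: [-1.234, 1.192, 1.235]
force: [0.6, -0.9, 0.8]
grip_width: -0.0
```

```bash
python3 - <<'E'
from m import *
o,R,p=tool(); print(p,o['force'],np.degrees(np.arctan2(R[1,1],R[0,1])))
g=grab('scene')
cv2.imwrite('pics/s12.png',cv2.resize(g['img'][120:320,250:450],(600,600),interpolation=cv2.INTER_CUBIC))
E
```

```text
[ 0.6066 -0.1167  0.041 ] [ 0.61   -0.8532  0.7792] -178.05000939105997
```

View pics/s12.png

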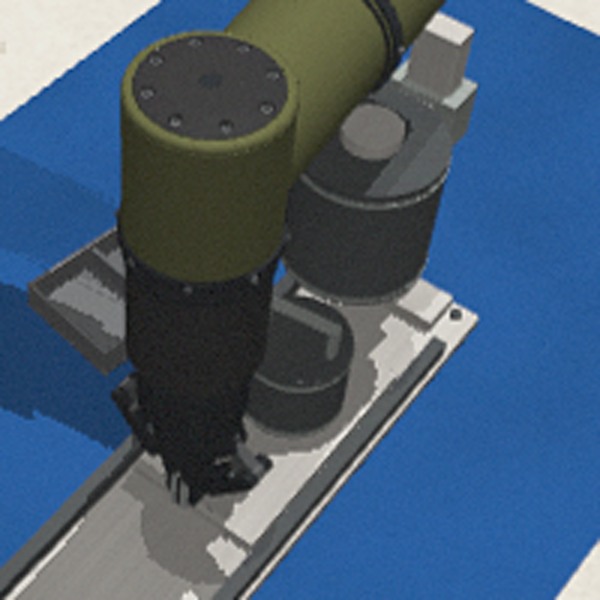

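Request:
carry_out:
  rows:
    - {"xyz": [0,0,0.4],"twist": 0,"claw": 0}
    - {"xyz": [0,0,0.5],"twist": 0,"claw": 0}
    - {"xyz": [0,0,0.5],"twist": 0,"claw": 0}
    - {"xyz": [0,0,0.5],"twist": 0,"claw": 0}
    - {"xyz": [0,0,0.5],"twist": 0,"claw": 0}
    - {"xyz": [0,0,0.5],"twist": 0,"claw": 0}
    - {"xyz": [0,0,0.5],"twist": 0,"claw": 0}
    - {"xyz": [0,0,0.5],"twist": 0,"claw": 0}
    - {"xyz": [0,0,0.4],"twist": 0,"claw": 0}
    - {"xyz": [0,0,0.3],"twist": 0,"claw": 0}
    - {"xyz": [0,0,0.3],"twist": 0,"claw": 0}
    - {"xyz": [0,0,0],"twist": 0,"claw": 0}

```text
time_s: 17.67
tcp_pos: [0.6053, -0.0682, 0.0416]
orientation: [-1.234, 1.192, 1.234]
force: [0.6, -0.1, 0.4]
grip_width: 0.0002
```

Request:
carry_out:
  rows:
    - {"xyz": [0,0,0.3],"twist": 0,"claw": 0}
    - {"xyz": [0,0,0.3],"twist": 0,"claw": 0}
    - {"xyz": [0,0,0.2],"twist": 0,"claw": 0}
    - {"xyz": [0,0,0.1],"twist": 0,"claw": 0}

```text
time_s: 18.0
tcp_pos: [0.605, -0.0598, 0.0417]
orientation: [-1.234, 1.193, 1.233]
force: [1.2, -0.9, 1.2]
grip_width: -0.0001
```

Request:
carry_out:
  rows:
    - {"xyz": [0,0,0.2],"twist": 0,"claw": 0}
    - {"xyz": [0,0,0.2],"twist": 0,"claw": 0}
    - {"xyz": [0,0,0.1],"twist": 0,"claw": 0}

```text
time_s: 18.25
tcp_pos: [0.6048, -0.0548, 0.0416]
orientation: [-1.234, 1.193, 1.233]
force: [0.8, -1.7, 0.8]
grip_width: 0.0002
```

Request:
carry_out:
  rows:
    - {"xyz": [0,0,0.2],"twist": 0,"claw": 0}
    - {"xyz": [0,0,0.1],"twist": 0,"claw": 0}

```text
time_s: 18.42
tcp_pos: [0.6047, -0.0526, 0.0417]
orientation: [-1.235, 1.194, 1.233]
force: [2.4, -8.9, -0.0]
grip_width: -0.0003
```

```bash
python3 - <<'E'
from m import *
o,R,p=tool(); print(p,o['force'])
g=grab('scene')
cv2.imwrite('pics/s13.png',cv2.resize(g['img'][120:320,250:450],(600,600),interpolation=cv2.INTER_CUBIC))
E
```

```text
[ 0.6047 -0.0526  0.0417] [ 2.4339 -8.8798 -0.0364]
```

View pics/s13.png

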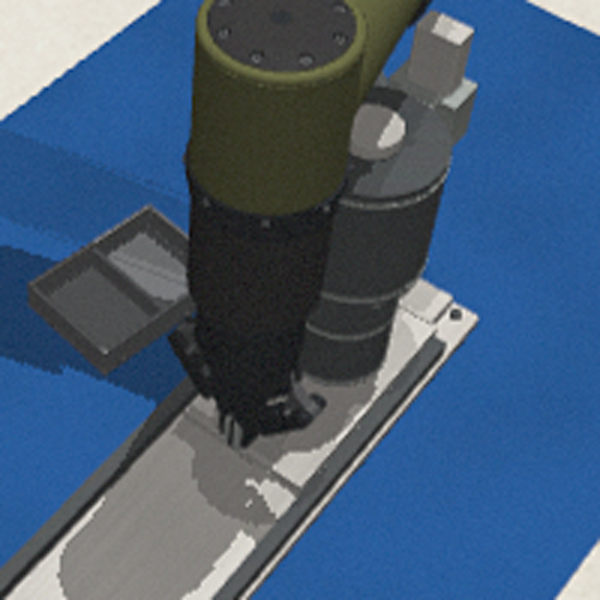

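Request:
carry_out:
  rows:
    - {"xyz": [0,0,0.1],"twist": 0,"claw": 0}
    - {"xyz": [0,0,0.1],"twist": 0,"claw": 0}
    - {"xyz": [0,0,0],"twist": 0,"claw": 0}

```text
time_s: 18.72
tcp_pos: [0.6047, -0.0526, 0.0417]
orientation: [-1.236, 1.196, 1.231]
force: [3.3, -11.7, -0.5]
grip_width: -0.0
```

Force climbs with no further motion, so this is the hard stop. Backing off and rising.

Request:
carry_out:
  rows:
    - {"xyz": [0,0,-0.5],"twist": 0,"claw": 0}
    - {"xyz": [0,0,-1.5],"twist": 0,"claw": 0}
    - {"xyz": [0,0,-3],"twist": 0,"claw": 0}
    - {"xyz": [0,0,-3],"twist": 0,"claw": 0}
    - {"xyz": [0,0,-2],"twist": 0,"claw": 0}
    - {"xyz": [-2,0,0],"twist": 0,"claw": 0}
    - {"xyz": [-4,0,0],"twist": 0,"claw": 0}
    - {"xyz": [-4,0,0],"twist": 0,"claw": 0}
    - {"xyz": [-4,0,0],"twist": 0,"claw": 0}
    - {"xyz": [-4,0,0],"twist": 0,"claw": 0}
    - {"xyz": [-4,0,0],"twist": 0,"claw": 0}
    - {"xyz": [-4,0,0],"twist": 0,"claw": 0}
    - {"xyz": [-2,0,0],"twist": 0,"claw": 0}
    - {"xyz": [0,0,0],"twist": 0,"claw": 0}
    - {"xyz": [0,0,0],"twist": 0,"claw": 0}

```text
time_s: 19.97
tcp_pos: [0.6082, -0.1493, 0.3226]
orientation: [-1.235, 1.19, 1.233]
force: [-0.7, 0.7, -1.3]
grip_width: 0.0004
```

```bash
python3 - <<'E'
from m import *
o,R,p=tool(); print(p,o['force'])
g=grab('scene'); f=grab('top','t14.png')
a=cv2.resize(g['img'][120:270,280:430],(400,400),interpolation=cv2.INTER_CUBIC)
b=cv2.resize(f['img'][110:230,150:270],(400,400),interpolation=cv2.INTER_CUBIC)
cv2.imwrite('pics/s14.png',np.hstack([a,b]))
print('tab expected scene',proj(g,[.603,-.0405,.068])-[280,120], proj(f,[.603,-.0405,.068])-[150,110])
E
```

```text
[ 0.6082 -0.1493  0.3226] [-0.6593  0.7254 -1.3129]
tab expected scene [ 51.9602 136.6803] [126.9262  60.9103]
```

View pics/s14.png

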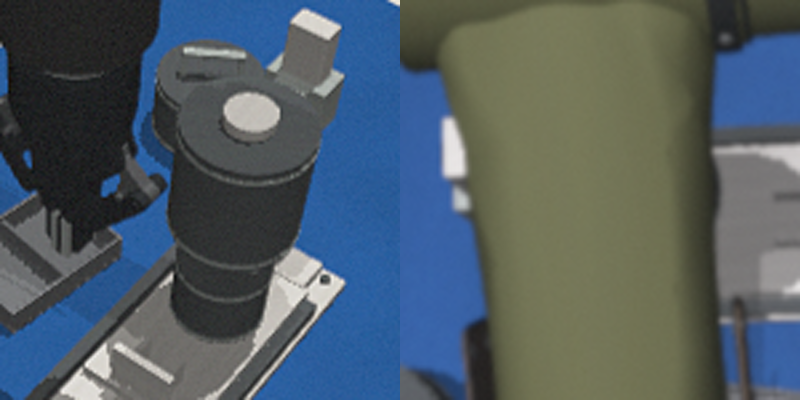

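Scene crop: the nested cans stand concentrically under the cover. The tab top is at camera pixel offset (54,136) against (52,137) expected for fully home. Next, over the press pad.

```bash
python3 - <<'E'
from m import *
g=grab('scene'); q=blob(g,(358,150,390,176),150)[0]; print(q[0],onplane(g,*q[0],.2687))
print(delta([.5985,.082,.3]))
E
```

```text
[373.9645 161.6364] [0.5986 0.0862 0.2687]
[ 1.9538  0.1112 23.1582]
```

Request:
carry_out:
  rows:
    - {"xyz": [0,0,1.5],"twist": 0,"claw": 0}
    - {"xyz": [0,0,3],"twist": 0,"claw": 0}
    - {"xyz": [0,0.1,3],"twist": 0,"claw": 0}
    - {"xyz": [0,0,3],"twist": 0,"claw": 0}
    - {"xyz": [0,0,3],"twist": 0,"claw": 0}
    - {"xyz": [0,0,3],"twist": 0,"claw": 0}
    - {"xyz": [0,0,3],"twist": 0,"claw": 0}
    - {"xyz": [0,0,2.2],"twist": 0,"claw": 0}
    - {"xyz": [0,0,1.5],"twist": 0,"claw": 0}
    - {"xyz": [0,0,0],"twist": 0,"claw": 0}
    - {"xyz": [1,0,0],"twist": 0,"claw": 0}
    - {"xyz": [1,0,0],"twist": 0,"claw": 0}
    - {"xyz": [1,0,0],"twist": 0,"claw": 0}
    - {"xyz": [0,0,0],"twist": 0,"claw": 0}
    - {"xyz": [0,0,0],"twist": 0,"claw": 0}

```text
time_s: 21.37
tcp_pos: [0.5987, 0.0809, 0.29]
orientation: [-1.233, 1.196, 1.234]
force: [0.2, -0.5, 1.1]
grip_width: -0.0
```

```bash
python3 - <<'E'
from m import *
o,R,p=tool(); print(p,o['force'],delta([.5985,.082,.27]))
g=grab('scene')
cv2.imwrite('pics/s15.png',cv2.resize(g['img'][60:260,280:480],(600,600),interpolation=cv2.INTER_CUBIC))
E
```

```text
[0.5987 0.0809 0.29  ] [ 0.1576 -0.5145  1.0965] [2.     0.0113 0.1168]
```

View pics/s15.png

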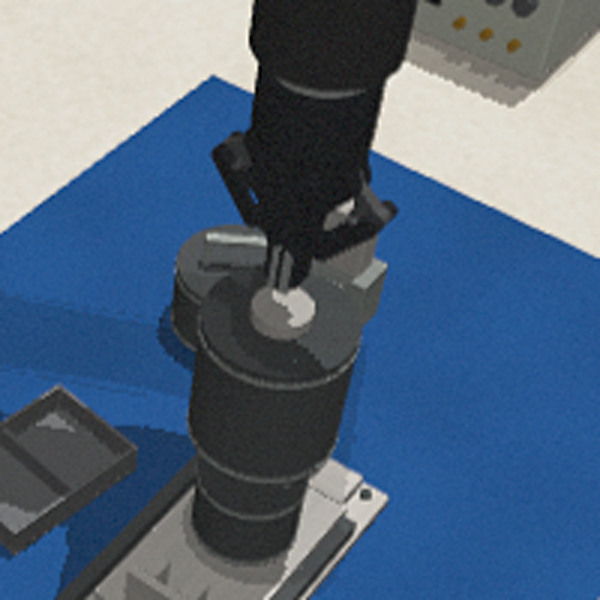

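The fingers are over the pad. Pressing down.

Request:
carry_out:
  rows:
    - {"xyz": [0.7,0,0],"twist": 0,"claw": 0}
    - {"xyz": [0.7,0,0],"twist": 0,"claw": 0}
    - {"xyz": [0.3,0,0],"twist": 0,"claw": 0}
    - {"xyz": [0.3,0,0],"twist": 0,"claw": 0}
    - {"xyz": [0.3,0,0],"twist": 0,"claw": 0}
    - {"xyz": [0.4,0,0],"twist": 0,"claw": 0}
    - {"xyz": [0.4,0,0],"twist": 0,"claw": 0}

```text
time_s: 22.0
tcp_pos: [0.5989, 0.0818, 0.2613]
orientation: [-1.234, 1.192, 1.233]
force: [-3.9, 0.3, 5.1]
grip_width: 0.0001
```

Request:
carry_out:
  rows:
    - {"xyz": [0.5,0,0],"twist": 0,"claw": 0}
    - {"xyz": [0.5,0,0],"twist": 0,"claw": 0}
    - {"xyz": [0.5,0,0],"twist": 0,"claw": 0}
    - {"xyz": [0.5,0,0],"twist": 0,"claw": 0}

```text
time_s: 22.33
tcp_pos: [0.599, 0.0818, 0.2407]
orientation: [-1.234, 1.193, 1.233]
force: [-2.5, 0.4, 5.0]
grip_width: 0.0002
```

Request:
carry_out:
  rows:
    - {"xyz": [0.5,0,0],"twist": 0,"claw": 0}
    - {"xyz": [0.5,0,0],"twist": 0,"claw": 0}
    - {"xyz": [0.5,0,0],"twist": 0,"claw": 0}
    - {"xyz": [0.5,0,0],"twist": 0,"claw": 0}
    - {"xyz": [0.5,0,0],"twist": 0,"claw": 0}
    - {"xyz": [0.5,0,0],"twist": 0,"claw": 0}

```text
time_s: 22.83
tcp_pos: [0.599, 0.0818, 0.2101]
orientation: [-1.234, 1.193, 1.233]
force: [-3.7, 0.0, 5.2]
grip_width: 0.0
```

```bash
python3 - <<'E'
from m import *
o,R,p=tool(); print(p,o['force'])
g=grab('scene')
cv2.imwrite('pics/s16.png',cv2.resize(g['img'][60:260,280:480],(600,600),interpolation=cv2.INTER_CUBIC))
E
```

```text
[0.599  0.0818 0.2101] [-3.7434  0.0321  5.1913]
```

View pics/s16.png

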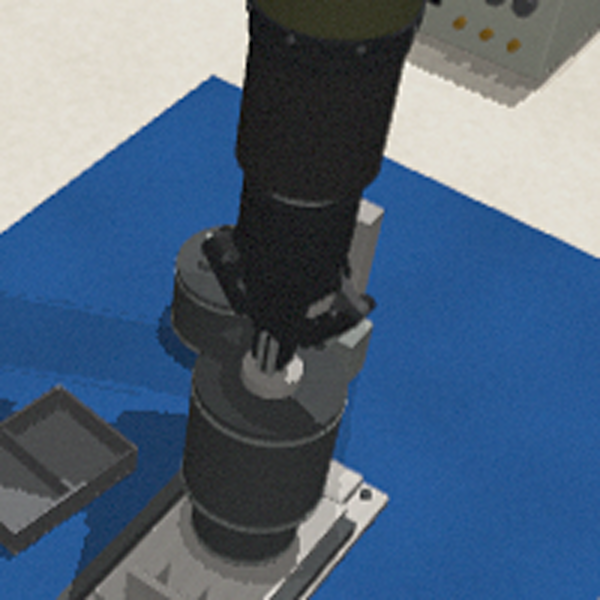

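The cover slides smoothly over the middle can at about 5 N, with a gap to the column. Continuing.

Request:
carry_out:
  rows:
    - {"xyz": [0.5,0,0],"twist": 0,"claw": 0}
    - {"xyz": [0.5,0,0],"twist": 0,"claw": 0}
    - {"xyz": [0.5,0,0],"twist": 0,"claw": 0}
    - {"xyz": [0.5,0,0],"twist": 0,"claw": 0}
    - {"xyz": [0.5,0,0],"twist": 0,"claw": 0}
    - {"xyz": [0.5,0,0],"twist": 0,"claw": 0}
    - {"xyz": [0.5,0,0],"twist": 0,"claw": 0}
    - {"xyz": [0.5,0,0],"twist": 0,"claw": 0}
    - {"xyz": [0.4,0,0],"twist": 0,"claw": 0}

```text
time_s: 23.63
tcp_pos: [0.5991, 0.0818, 0.1657]
orientation: [-1.234, 1.193, 1.233]
force: [-1.7, -0.7, 5.2]
grip_width: 0.0004
```

Request:
carry_out:
  rows:
    - {"xyz": [0.3,0,0],"twist": 0,"claw": 0}
    - {"xyz": [0.3,0,0],"twist": 0,"claw": 0}
    - {"xyz": [0.2,0,0],"twist": 0,"claw": 0}
    - {"xyz": [0.2,0,0],"twist": 0,"claw": 0}

```text
time_s: 23.97
tcp_pos: [0.5991, 0.0818, 0.1562]
orientation: [-1.234, 1.193, 1.233]
force: [-1.6, -0.9, 4.7]
grip_width: -0.0
```

Request:
carry_out:
  rows:
    - {"xyz": [0.2,0,0],"twist": 0,"claw": 0}
    - {"xyz": [0.2,0,0],"twist": 0,"claw": 0}
    - {"xyz": [0.1,0,0],"twist": 0,"claw": 0}

```text
time_s: 24.22
tcp_pos: [0.5991, 0.0818, 0.1511]
orientation: [-1.234, 1.193, 1.233]
force: [-2.4, 0.6, 11.8]
grip_width: -0.0002
```

Request:
carry_out:
  rows:
    - {"xyz": [0.1,0,0],"twist": 0,"claw": 0}
    - {"xyz": [0.1,0,0],"twist": 0,"claw": 0}
    - {"xyz": [0.0,0,0],"twist": 0,"claw": 0}

```text
time_s: 24.47
tcp_pos: [0.5991, 0.0818, 0.1511]
orientation: [-1.235, 1.192, 1.233]
force: [-4.9, -0.5, 10.5]
grip_width: -0.0004
```

Stopped at z 0.151, which is the predicted 0.023 + 0.128. One firmer nudge to confirm, then retreat.

Request:
carry_out:
  rows:
    - {"xyz": [0.2,0,0],"twist": 0,"claw": 0}
    - {"xyz": [0.1,0,0],"twist": 0,"claw": 0}
    - {"xyz": [0.0,0,0],"twist": 0,"claw": 0}

```text
time_s: 24.72
tcp_pos: [0.5993, 0.0817, 0.151]
orientation: [-1.236, 1.19, 1.231]
force: [-11.0, 0.2, 22.0]
grip_width: -0.0002
```

Request:
carry_out:
  rows:
    - {"xyz": [-0.5,0,0],"twist": 0,"claw": 0}
    - {"xyz": [-1,0,0],"twist": 0,"claw": 0}
    - {"xyz": [-3,0,0],"twist": 0,"claw": 0}
    - {"xyz": [-3,0,0],"twist": 0,"claw": 0}
    - {"xyz": [-3,0,0],"twist": 0,"claw": 0}
    - {"xyz": [-3,0,0],"twist": 0,"claw": 0}
    - {"xyz": [-3,0,0],"twist": 0,"claw": 0}
    - {"xyz": [-2,0,0],"twist": 0,"claw": 0}
    - {"xyz": [0,0,-2],"twist": 0,"claw": 0}
    - {"xyz": [0,0,-4],"twist": 0,"claw": 0}
    - {"xyz": [0,0,-4],"twist": 0,"claw": 0}
    - {"xyz": [0,0,-4],"twist": 0,"claw": 0}
    - {"xyz": [0,0,-4],"twist": 0,"claw": 0}
    - {"xyz": [0,0,-4],"twist": 0,"claw": 0}
    - {"xyz": [0,0,-2],"twist": 0,"claw": 0}
    - {"xyz": [0,0,0],"twist": 0,"claw": 0}
    - {"xyz": [0,0,0],"twist": 0,"claw": 0}
    - {"xyz": [0,0,0],"twist": 0,"claw": 0}

```text
time_s: 26.22
tcp_pos: [0.6071, -0.1576, 0.3307]
orientation: [-1.233, 1.194, 1.235]
force: [0.2, 0.8, 0.9]
grip_width: 0.0001
```

```bash
python3 - <<'E'
from m import *
o,R,p=tool(); print(p,o['force'],o['time_s'])
g=grab('scene','s17.png'); f=grab('top','t17.png')
q=blob(g,(320,160,400,240),150); print([(x[0],x[1]) for x in q])
print('pad pred scene',proj(g,[.5985,.0857,.151]),onplane(g,*q[0][0],.151),'top',proj(f,[.5985,.0857,.151]))
E
```

```text
[ 0.6071 -0.1576  0.3307] [0.1705 0.8447 0.8975] 26.2167
[(array([392.5574, 226.2983]), np.float64(230.0625)), (array([367.1669, 199.8588]), np.float64(206.375)), (array([394.1391, 188.401 ]), np.float64(34.25))]
pad pred scene [367.0629 199.6003] [0.6843 0.0583 0.151 ] top [220.8733 166.4557]
```

View pics/s17.png

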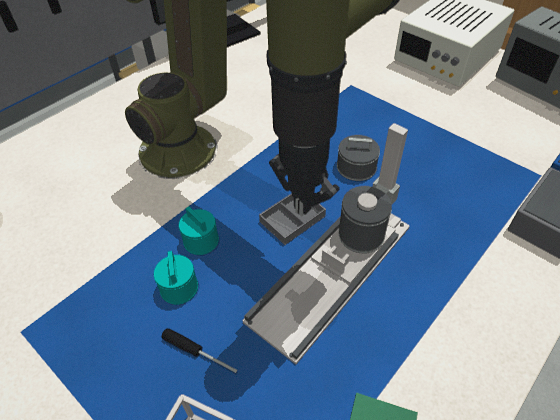

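View pics/t17.png

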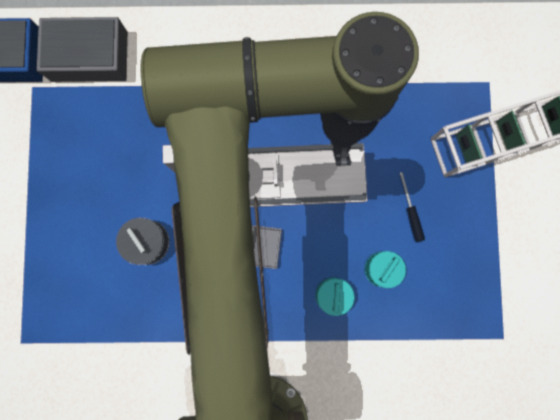

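The cover is fully down: the pad is seen at (367.2,199.9) against (367.1,199.6) predicted. The tab is at (335,255), and the larger can, screwdriver, tray and turquoise cans are where they were. Handing in.

```bash
python3 -c "
from rig import job
print(job.close_job())"
```

```text
the job is handed in; nothing more can be done
None
```

The three cans are nested and the job is handed in at about 26 s of robot time, with no failed checks at the end; the hand-in gives no verdict.

- **Middle can:** I picked up the smaller dark can by its strap and lowered it over the inner can until it touched down. Contact came at TCP z 0.105, as predicted. I then let go, and the pictures showed it level and centred.
- **Stage:** I pushed it to its hard stop. The force rose to about 12 N with no further motion, and the tab was within about 2 px of its expected home position.
- **Cover:** I pressed it down to its stop at pad height 0.151 m, as predicted; it held there under 22 N. After I retreated, the pad was within 0.3 px of the fully-down prediction.
- **Bystanders:** in the last pictures the larger can, screwdriver and turquoise cans were where they had been. The arm partly hid the tray in the top view, but it looked unmoved in the scene view.

**Snags:**
- Two early move calls were refused for missing row fields, and nothing moved.
- The wrist camera and the fixed cameras disagreed by about 2 mm on the inner can's position. I aimed midway, within the 5 mm clearance.

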